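# Top up the walnut bin

## Robot

A 7-joint arm with a two-finger parallel gripper is mounted at the origin on the work surface. World frame = base frame: x ahead of the robot, y to its left, z up, the work surface at z = 0. Lengths are in m, angles in rad, forces in N, time in s.
With the tool pointing down it reaches from about 0.425 to 1.025 m from the base axis. Payload 9.4 kg.
Tool frame: the origin (TCP) lies at the very end of the fingers, on their centre line; the grasp point (between the pads) lies manip.grip_point_offset behind it (manip.grip_point_offset is the distance from the TCP to the grasp point, in m); z points along the fingers, y is the line along which they close (so a half turn about z gives the same grasp; the last joint's range is limited). The gripper opens to 93 mm and grips with 3 to 60 N. Pads are 15 mm wide; open, the fingers measure 128 mm over their backs; the gripper's body (75 mm by 188 mm) begins 65 mm behind the grasp point.
Start: joints at [-1.332, 0.599, -0.003, 1.599, 0.002, 0.943, -0.08], TCP at [0.225, 0.689, 0.219] pointing down, gripper open.
Joint ranges: [-2.57, 2.57], [-0.35, 1.97], [-1.29, 1.29], [0.11, 2.56], [-1.05, 4.19], [0.11, 1.86], [-2.63, 2.63]. Speed limits (rad/s): [2.22, 2.22, 3.01, 3.01, 3.14, 3.14, 3.14].

## Interface

Orientations are given as a rotation vector (axis times angle).
In Python, from station import manip, capture gives the robot as it stands. The module is installed in compiled form; this text tells all that it offers.
- The arm moves only by the tool play_rows, never from a script. Its argument "series" is a list that holds one entry, the list of rows, each a list of 5 numbers: the shift along the tool's x, y, z in cm, then the turn about the tool's z in degrees, then the finger opening in cm, from 0 to 9.3. In form: [[[tx, ty, tz, yaw, hand], ...]]. A call has 1 to 5 rows; each row is the pose to reach, as a shift and turn from the pose commanded when the call began, along the tool's axes at that moment; what a row does not reach only later rows make up. A row lasts 1/12 s, in which the tool goes at most 41.7 mm and 7.16 degrees, less where a joint would pass 70% of its speed; a pose out of reach is approached as far as the arm can. A call with a gripper value outside its range is refused whole. The fingers move at their own pace and stop on an object; "force" is the grip in N (left out, the last holds). Time passes only in rows, so rows that repeat a pose let the fingers close. It gives the time, the measured TCP pose, the force, the opening and the grip force at its end, in the units of the state.
- manip.state(): the state, without advancing time (a new reading comes with each control period).
- capture(name): name is "scene" or "top"; returns a dict with "img" (400x640x3 uint8, red, green, blue), "fx", "fy", "cx", "cy" (pixels), "k1" (the pictures are not rectified: a ray, as slopes to the right and down, at radius r is drawn at 1 + k1 r^2 times it, then the intrinsics apply), "R" (3x3) and "t" (3): a world point X has camera coordinates R X + t. Camera axes: x right, y down, z forward; pixel columns grow to the right and rows downward; lengths in m; the calibration is good to about 2 mm. A picture is of the moment at which its call begins. There is no depth.
- manip.hand_in(): hands the job in; it is judged then, once.
The state is a dict: "clock": time; "joints": joint angles; "joint_velocities": joint speeds; "effort": joint torques, N m; "tcp_pos": TCP position; "eef_rot": TCP orientation; "ft_force": force on the tool from outside, world axes, zero at the start; "torque": the same for the moment, N m; "width": opening from 0.0 (shut) to 1.0 (fully open); "gripper_force": force on a finger pad.
Only numpy, scipy, OpenCV 4.12 (cv2) and the standard library are available. Lean on these libraries where they do the work, as an engineer would, in place of code of your own. Each camera call takes 0.05 s, during which the arm holds its last target. There are 200 camera calls.

## Task

Top up the walnut bin, the one whose lid stands open: pour all the walnuts from the steel scoop into it, spilling none, and stand the empty scoop back upright on its steel tray, its foot well inside the tray's rim. Then push the bin's lid fully shut, leaving the sweets bin shut and the other goods on the counter where they are.

Things in the scene. Friction and masses are not known exactly. Their poses are not given: they have to be found in the camera images.
- scoop: Steel measuring scoop holding the walnuts: a round cup, 108 mm across at the rim, 76 mm at the foot, 72 mm high (straight flaring walls 3 mm thick, floor 5 mm), with one straight level handle pointing along its own -x. About 170 g empty, 255 g with walnuts. Stands on the tray. Origin: centre of the foot's underside; z up the cup's axis.
- scoop_handle (a point): Point on the axis of the scoop's black round handle (22 mm diameter), 125 mm from the cup's axis and 58 mm above its foot (scoop frame -0.125, 0, 0.058): a good place to grip, jaws across the handle at any tilt about it. The black part runs from 75 to 175 mm from the cup's axis, with free space under it. Same axes as the scoop.
- scoop_rim (a point): Centre of the scoop's mouth, at rim height (scoop frame 0, 0, 0.072). Tipped to about 100 degrees from upright, the scoop empties completely; tipped less than 40 degrees it keeps its walnuts.
- tray: Flat steel scoop tray, 200 mm (its x) by 170 mm (its y), fixed to the counter. Its floor is 6 mm above the counter, a 4 mm wide rim rises to 10 mm. Origin: centre of its underside.
- walnut_bin: Walnut bin, fixed: open clear box 190 mm deep (its x), 150 mm wide (its y), rim 110 mm above the counter, walls 4 mm; in it a fixed bed of walnuts, tops about 40 mm above the counter. Paper ticket with a green patch on its front (-x, robot side). Its clear lid stands open. Origin: centre of its underside. It may stand left or right of the sweets bin.
- walnut_lid (a joint): Angle (rad) of the walnut bin's lid, hinged on the bin's far (+x) top edge: 0 = shut flat, 1.57 = upright, 1.9 = leaning back on its stop; starts at 1.62 to 1.88. Stiff friction hinge (0.22 N m): the lid stays at any angle where it is left, never falls by itself, and needs 1 to 3 N near its lip to move.
- walnut_lid_hinge (a point): Middle of that lid's hinge line, 95 mm along the bin's +x from its centre, 111 mm above the counter; the hinge line runs along the bin's y. These axes turn with the lid: its -x points from the hinge to the lip, its z out of the lid's outer face.
- walnut_lid_lip (a point): Middle of the lid's free edge (blue finger lip), 202 mm from the hinge line. The lid is a blue-edged 4 mm clear sheet, 150 mm wide, smooth on its outer face (on top when shut, facing away from the robot when open); the last 12 mm at the lip is 8 mm thick.
- sweets_bin: Sweets bin, fixed: same size and build as the walnut bin, filled with coloured wrapped sweets, red patch on its ticket, lid shut (top at 115 mm, lip 119 mm). Not to be opened. Origin: centre of its underside.
- sweets_lid (a joint): Angle (rad) of the sweets bin's lid, 0 = shut; starts shut and is to stay so.
- walnut0: Walnut 0 of the seven in the scoop at the start: a brown ball 29 mm in diameter with a raised seam 31 mm across, 12 g. Origin: its centre.
- walnut1: Walnut 1 of the seven in the scoop at the start: a brown ball 29 mm in diameter with a raised seam 31 mm across, 12 g. Origin: its centre.
- walnut2: Walnut 2 of the seven in the scoop at the start: a brown ball 29 mm in diameter with a raised seam 31 mm across, 12 g. Origin: its centre.
- walnut3: Walnut 3 of the seven in the scoop at the start: a brown ball 29 mm in diameter with a raised seam 31 mm across, 12 g. Origin: its centre.
- walnut4: Walnut 4 of the seven in the scoop at the start: a brown ball 29 mm in diameter with a raised seam 31 mm across, 12 g. Origin: its centre.
- walnut5: Walnut 5 of the seven in the scoop at the start: a brown ball 29 mm in diameter with a raised seam 31 mm across, 12 g. Origin: its centre.
- walnut6: Walnut 6 of the seven in the scoop at the start: a brown ball 29 mm in diameter with a raised seam 31 mm across, 12 g. Origin: its centre.
- red_pack: Bystander: a red foil brick pack with a blue band, 65 x 95 x 150 mm, standing. Origin: centre of its underside.
- yellow_pack: Bystander: a yellow pack with a green panel, 160 x 100 x 60 mm, lying. Origin: centre of its underside.
- green_pack: Bystander: a green pack with a paper band, 60 x 90 x 140 mm, standing. Origin: centre of its underside.
- tin: Bystander: a tin with a blue label, 74 mm across, 110 mm high. Origin: centre of its underside.
- jar: Bystander: an amber glass jar with a red lid, 68 mm across, 100 mm high. Origin: centre of its underside.
- tape: Bystander: a roll of brown packing tape lying flat, 90 mm across, 48 mm high. Origin: centre of its underside.

How it is judged:
On the way, in this order (a step that is already met when the one before it is completed fails the run):
1. all seven walnuts are in the walnut bin (x of walnut0 in the frame of walnut_bin between -0.09 and 0.09 m and y of walnut0 in the frame of walnut_bin between -0.07 and 0.07 m and z of walnut0 in the frame of walnut_bin between 0.02 and 0.105 m and x of walnut1 in the frame of walnut_bin between -0.09 and 0.09 m and y of walnut1 in the frame of walnut_bin between -0.07 and 0.07 m and z of walnut1 in the frame of walnut_bin between 0.02 and 0.105 m and x of walnut2 in the frame of walnut_bin between -0.09 and 0.09 m and y of walnut2 in the frame of walnut_bin between -0.07 and 0.07 m and z of walnut2 in the frame of walnut_bin between 0.02 and 0.105 m and x of walnut3 in the frame of walnut_bin between -0.09 and 0.09 m and y of walnut3 in the frame of walnut_bin between -0.07 and 0.07 m and z of walnut3 in the frame of walnut_bin between 0.02 and 0.105 m and x of walnut4 in the frame of walnut_bin between -0.09 and 0.09 m and y of walnut4 in the frame of walnut_bin between -0.07 and 0.07 m and z of walnut4 in the frame of walnut_bin between 0.02 and 0.105 m and x of walnut5 in the frame of walnut_bin between -0.09 and 0.09 m and y of walnut5 in the frame of walnut_bin between -0.07 and 0.07 m and z of walnut5 in the frame of walnut_bin between 0.02 and 0.105 m and x of walnut6 in the frame of walnut_bin between -0.09 and 0.09 m and y of walnut6 in the frame of walnut_bin between -0.07 and 0.07 m and z of walnut6 in the frame of walnut_bin between 0.02 and 0.105 m), for 0.2 s.
2. the scoop stands upright on its tray, let go, the walnut lid still open (angle between scoop's own z axis and vertical below 0.08 rad and x of scoop in the frame of tray between -0.06 and 0.06 m and y of scoop in the frame of tray between -0.045 and 0.045 m and z of scoop in the frame of tray below 0.01 m and linear speed of scoop below 0.03 m/s and contact force between the fingers and scoop below 0.1 N and value of joint walnut_lid above 0.3 rad), for 0.2 s.
3. the walnut bin's lid is fully shut (value of joint walnut_lid below 0.04 rad), for 0.2 s.
At the end, for the whole second after the job is handed in: All seven walnuts rest inside the walnut bin below its rim; the scoop is released, upright (0.08 rad), foot on the tray floor, centred within 60 mm (tray x) and 45 mm (tray y) of the tray centre; the walnut lid is shut within 0.04 rad (8 mm at the lip), the sweets lid too (all of step 1 and angle between scoop's own z axis and vertical below 0.08 rad and x of scoop in the frame of tray between -0.06 and 0.06 m and y of scoop in the frame of tray between -0.045 and 0.045 m and z of scoop in the frame of tray below 0.01 m and linear speed of scoop below 0.03 m/s and contact force between the fingers and scoop below 0.1 N and linear speed of each of walnut0, walnut1, walnut2, walnut3, walnut4, walnut5, walnut6 below 0.05 m/s and value of joint each of walnut_lid, sweets_lid below 0.04 rad); the robot touches nothing.
It fails at once if a bystander is moved by more than 30 mm or knocked over (distance of any of red_pack, yellow_pack, green_pack, tin, jar, tape from where it was at the start of the episode above 0.03 m or angle between any of red_pack, yellow_pack, green_pack, tin, jar, tape's own z axis and vertical above 0.5 rad).
It fails at once if the sweets bin's lid is lifted (value of joint sweets_lid above 0.1 rad).
It also fails if it takes over 72 s, if anything falls off the work surface, if the arm or the gripper's body presses on something with over 40 N, if the wrist force passes 120 N, or if a joint passes its speed limit or range.

## Working session

There is one attempt and no reset: what is moved stays moved. The work goes in short steps, Python scripts to look and compute and a tool call to move; the robot and the scene stay as the last step left them, time stands still between calls to the robot, and variables do not carry over. Pictures are saved under pics/ and viewed, at most 10 in all, crops included, and the job is handed in when it is done.

Besides the shell and the picture viewer there is one more tool, called after "Call:" as name([rows], argument=value, ...), one row to a line, values as JSON. play_rows: Moves the arm, as the interface text tells. Its arguments: {"type":"object","properties":{"series":{"type":"array","items":{"type":"array","items":{"type":"array","items":{"type":"number"}}}},"force":{"type":"number"}},"required":["series"]}

```bash
mkdir -p pics
cat > h.py <<'E'
import numpy as np, cv2
from station import manip, capture
from scipy.spatial.transform import Rotation as Rot
def ray(c,u,v):
    d=np.array([[[u,v]]],float); K=np.array([[c['fx'],0,c['cx']],[0,c['fy'],c['cy']],[0,0,1.]])
    p=cv2.undistortPoints(d,K,np.array([c['k1'],0,0,0,0.]))[0,0]
    R=np.array(c['R']);return -R.T@np.array(c['t']), R.T@np.array([p[0],p[1],1.])
def onz(c,u,v,z):
    o,d=ray(c,u,v); return o+d*(z-o[2])/d[2]
def proj(c,X):
    X=np.atleast_2d(X).astype(float);K=np.array([[c['fx'],0,c['cx']],[0,c['fy'],c['cy']],[0,0,1.]])
    return cv2.projectPoints(X,cv2.Rodrigues(np.array(c['R']))[0],np.array(c['t']),K,np.array([c['k1'],0,0,0,0.]))[0][:,0]
def save(c,name,box=None,s=1):
    im=c['img'][:,:,::-1]
    if box: im=im[box[1]:box[3],box[0]:box[2]]
    cv2.imwrite('pics/'+name,cv2.resize(im,None,fx=s,fy=s,interpolation=cv2.INTER_CUBIC))
def st():
    s=manip.state(); print(round(s['clock'],2),np.round(s['tcp_pos'],4),np.round(Rot.from_rotvec(s['eef_rot']).as_matrix().T.ravel(),2),'F',np.round(s['ft_force'],1),'w',round(s['width'],3),'g',np.round(s['gripper_force'],1)); return s
E
python3 - <<'E'
from h import *
st(); print(manip.grip_point_offset)
for n in('scene','top'):
    c=capture(n); save(c,n+'0.png',s=1.25); R=np.array(c['R']); print(n,-R.T@np.array(c['t']),c['fx'],c['k1'],R.round(2).tolist())
    np.save(n+'0.npy',c['img'])
E
```

```text
0.0 [0.225  0.6887 0.2178] [-0.95  0.31 -0.    0.31  0.95 -0.   -0.   -0.   -1.  ] F [ 0.6  0.2 -0.2] w 0.999 g 0.0
0.0188
scene [ 1.33415802 -0.79003428  0.8271955 ] 495.1053580952892 0.015083227742906158 [[0.72, 0.7, 0.02], [0.4, -0.38, -0.84], [-0.57, 0.61, -0.55]]
top [0.50623573 0.02832715 1.27119932] 426.2038034597359 -0.061372266583049034 [[0.01, -1.0, 0.01], [-1.0, -0.01, -0.06], [0.06, -0.01, -1.0]]
```

View pics/scene0.png

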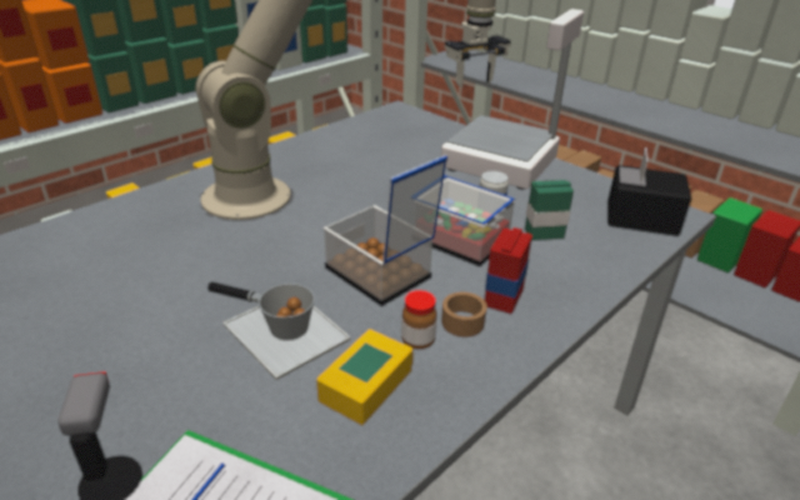

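View pics/top0.png

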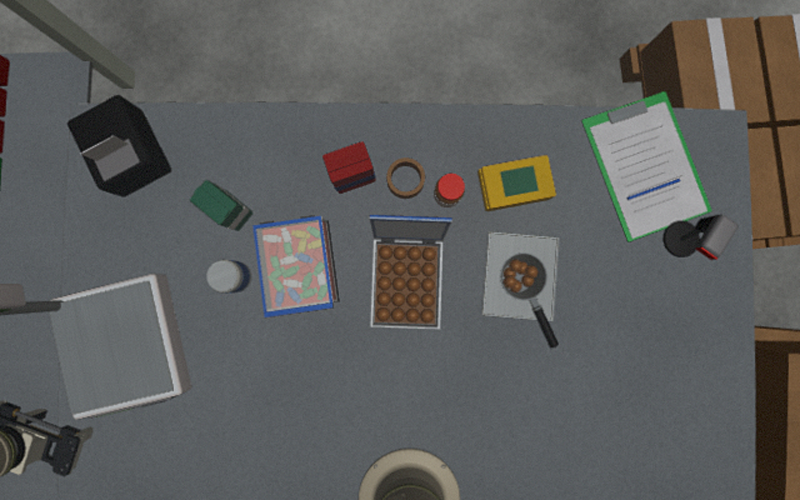

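Run:
```python
from h import *
c=capture('top'); im=c['img']; hsv=cv2.cvtColor(im,cv2.COLOR_RGB2HSV)
def roi(m,x0,y0,x1,y1):
    o=np.zeros_like(m); o[y0:y1,x0:x1]=m[y0:y1,x0:x1]; return o
def cont(m):
    return sorted(cv2.findContours(m,cv2.RETR_EXTERNAL,cv2.CHAIN_APPROX_NONE)[0],key=cv2.contourArea)[::-1]
V=hsv[:,:,2]
# handle
h=cont(roi((V<50).astype(np.uint8)*255,415,235,455,285))[0]
b=cv2.boxPoints(cv2.minAreaRect(h)); print('handle area',cv2.contourArea(h),cv2.minAreaRect(h))
print('handle corners',[onz(c,*p,0.064)[:2].round(3).tolist() for p in b])
r=np.array([onz(c,*p[0],0.064)[:2] for p in h]); vx,vy,_,_=cv2.fitLine(r.astype(np.float32),2,0,.01,.01).ravel(); print('dir',vx,vy,np.degrees(np.arctan2(vy,vx)),'mean',r.mean(0))
# tray: bright
t=cont(roi(((V>140)&(hsv[:,:,1]<40)).astype(np.uint8)*255,375,180,455,262))[0]
rt=np.array([onz(c,*p[0],0.010)[:2] for p in t]).astype(np.float32)
print('tray',cv2.minAreaRect(rt),cv2.contourArea(t))
# bin: white rim
t=cont(roi(((V>140)&(hsv[:,:,1]<40)).astype(np.uint8)*255,285,185,365,270))
pts=np.vstack([q for q in t if cv2.contourArea(q)>5 or len(q)>10])
rb=np.array([onz(c,*p[0],0.110)[:2] for p in pts]).astype(np.float32); print('bin',cv2.minAreaRect(rb))
save(c,'tcrop.png',(285,165,455,285),4.6)
```

```text
handle area 178.0 ((436.5000305175781, 262.5000305175781), (32.64659118652344, 6.7082037925720215), 63.43495178222656)
handle corners [[0.444, -0.277], [0.453, -0.294], [0.37, -0.336], [0.362, -0.319]]
dir 0.8975995 0.4408118 26.15569 mean [ 0.40750881 -0.30689879]
tray ((0.5301272869110107, -0.22827669978141785), (0.0994478091597557, 0.1966015100479126), 85.41244506835938) 819.5
bin ((0.5059754252433777, 0.011591576039791107), (0.15105807781219482, 0.18842342495918274), 88.37290954589844)
```

View pics/tcrop.png

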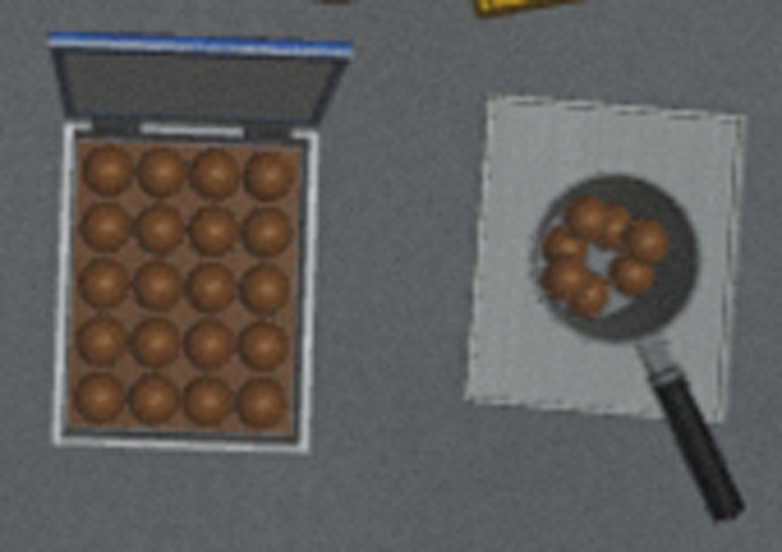

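```bash
cat >> h.py <<'E'
def cur():
    s=manip.state(); x=Rot.from_rotvec(s['eef_rot']).as_matrix()[:,0]; return list(s['tcp_pos'])+[np.degrees(np.arctan2(x[1],x[0]))]
def plan(W):
    "W[0] start pose, then one call per waypoint (x,y,z,a): prints tool shift cm, yaw deg"
    for p,q in zip(W,W[1:]):
        a=np.radians(p[3]); d=np.subtract(q[:3],p[:3])*100
        print(q,'->',np.round([d[0]*np.cos(a)+d[1]*np.sin(a),d[0]*np.sin(a)-d[1]*np.cos(a),-d[2],-((q[3]-p[3]+180)%360-180)],1))
E
python3 - <<'E'
from h import *
c=capture('top'); f=lambda x,y:(x/4.6+285-.4,y/4.6+165-.4)
print('cup rim',onz(c,*f(620,258),.078), 'rim l/r',onz(c,*f(538,258),.078),onz(c,*f(698,258),.078))
T=[onz(c,*f(*p),.010)[:2] for p in [(490,97),(745,117),(727,420),(467,402)]]; print('tray',np.mean(T,0),np.round(T,3).tolist())
B=[onz(c,*f(*p),.110)[:2] for p in [(66,125),(318,132),(308,450),(55,443)]]; print('bin',np.mean(B,0),np.round(B,3).tolist())
ce=np.mean(B,0); yaw=np.radians(-1.9); ex=np.array([np.cos(yaw),np.sin(yaw)])
best=[]
for u,v in [(52,38),(352,48)]:
    e=[(abs((onz(c,*f(u,v),.111+.202*np.sin(a))[:2]-ce)@ex-(.095-.202*np.cos(a))),a) for a in np.linspace(1.5,1.95,200)]
    best.append(min(e))
print('lid',best)
plan([cur(),(.27,.50,.25,135),(.35,.33,.25,108),(.43,.15,.25,81),(.44,-.05,.25,54),(.42,-.24,.25,27),(.4077,-.3066,.18,26.2)])
E
```

```text
cup rim [ 0.52558681 -0.2545972   0.078     ] rim l/r [ 0.52531551 -0.20410765  0.078     ] [ 0.52583535 -0.30283278  0.078     ]
tray [ 0.52637166 -0.26280666] [[0.63, -0.187], [0.619, -0.353], [0.423, -0.34], [0.434, -0.171]]
bin [0.50646306 0.01074165] [[0.602, 0.083], [0.599, -0.067], [0.411, -0.061], [0.414, 0.088]]
lid [(np.float64(1.1746548585156447e-05), np.float64(1.6922110552763818)), (np.float64(0.0001894201640523091), np.float64(1.6967336683417085))]
(0.27, 0.5, 0.25, 135) -> [-10.1 -16.6  -3.2  26.9]
(0.35, 0.33, 0.25, 108) -> [-17.7  -6.4  -0.   27. ]
(0.43, 0.15, 0.25, 81) -> [-19.6   2.   -0.   27. ]
(0.44, -0.05, 0.25, 54) -> [-19.6   4.1  -0.   27. ]
(0.42, -0.24, 0.25, 27) -> [-16.5   9.5  -0.   27. ]
(0.4077, -0.3066, 0.18, 26.2) -> [-4.1  5.4  7.   0.8]
```

Call:
play_rows([
  [[-2,-3.3,-0.6,5.4,9.3],[-4,-6.6,-1.3,10.8,9.3],[-6,-10,-2,16.2,9.3],[-8,-13.3,-2.6,21.5,9.3],[-10.1,-16.6,-3.2,26.9,9.3]],
])

```text
clock: 0.62
tcp_pos: [0.2696, 0.4981, 0.2507]
eef_rot: [-1.208, -2.9, 0.0]
ft_force: [1.3, 0.7, 0.1]
width: 0.999
gripper_force: 0.0
```

Call:
play_rows([
  [[-3.5,-1.3,0,5.4,9.3],[-7.1,-2.6,0,10.8,9.3],[-10.6,-3.8,0,16.2,9.3],[-14.2,-5.1,0,21.6,9.3],[-17.7,-6.4,0,27,9.3]],
])

```text
clock: 1.03
tcp_pos: [0.35, 0.3278, 0.2508]
eef_rot: [-1.852, -2.537, -0.001]
ft_force: [0.7, -0.4, -0.3]
width: 1.002
gripper_force: 0.0
```

Call:
play_rows([
  [[-3.9,0.4,0,5.4,9.3],[-7.8,0.8,0,10.8,9.3],[-11.8,1.2,0,16.2,9.3],[-15.7,1.6,0,21.6,9.3],[-19.6,2,0,27,9.3]],
])

```text
clock: 1.45
tcp_pos: [0.4295, 0.1476, 0.2509]
eef_rot: [-2.393, -2.035, -0.001]
ft_force: [0.4, 0.7, -0.1]
width: 1.001
gripper_force: 0.0
```

Call:
play_rows([
  [[-3.9,0.8,0,5.4,9.3],[-7.8,1.6,0,10.8,9.3],[-11.8,2.5,0,16.2,9.3],[-15.7,3.3,0,21.6,9.3],[-19.6,4.1,0,27,9.3]],
])

```text
clock: 1.87
tcp_pos: [0.4387, -0.0525, 0.2509]
eef_rot: [2.802, 1.42, 0.001]
ft_force: [0.6, 0.1, -0.2]
width: 1.0
gripper_force: 0.0
```

Call:
play_rows([
  [[-3.3,1.9,0,5.4,9.3],[-6.6,3.8,0,10.8,9.3],[-9.9,5.7,0,16.2,9.3],[-13.2,7.6,0,21.6,9.3],[-16.5,9.5,0,27,9.3]],
])

```text
clock: 2.28
tcp_pos: [0.4184, -0.2417, 0.2508]
eef_rot: [-3.056, -0.727, -0.001]
ft_force: [2.5, -0.1, 0.0]
width: 1.001
gripper_force: 0.0
```

Call:
play_rows([
  [[-1.5,2.2,2,0.6,9.3],[-3.0,4.4,4,0.6,9.3],[-3.7,5.5,7,0.6,9.3],[-3.7,5.5,10,0.6,9.3],[-3.7,5.5,13,0.6,9.3]],
])

```text
clock: 2.7
tcp_pos: [0.4106, -0.307, 0.1194]
eef_rot: [3.058, 0.714, 0.0]
ft_force: [0.3, 0.6, -0.4]
width: 1.001
gripper_force: 0.0
```

Run:
```python
from h import *
st(); c=capture('top'); save(c,'grip_top.png',(385,190,465,290),5); c=capture('scene'); save(c,'grip_sc.png',(130,180,300,310),4)
a=cv2.imread('pics/grip_top.png');b=cv2.imread('pics/grip_sc.png'); b=cv2.resize(b,(400,306)); o=np.zeros((500,800,3),np.uint8); o[:,:400]=a; o[:306,400:]=b; cv2.imwrite('pics/grip.png',o)
```

```text
2.7 [ 0.4106 -0.307   0.1194] [ 0.9   0.44 -0.    0.44 -0.9   0.    0.   -0.   -1.  ] F [ 0.3  0.6 -0.4] w 1.001 g 0.0
```

View pics/grip.png

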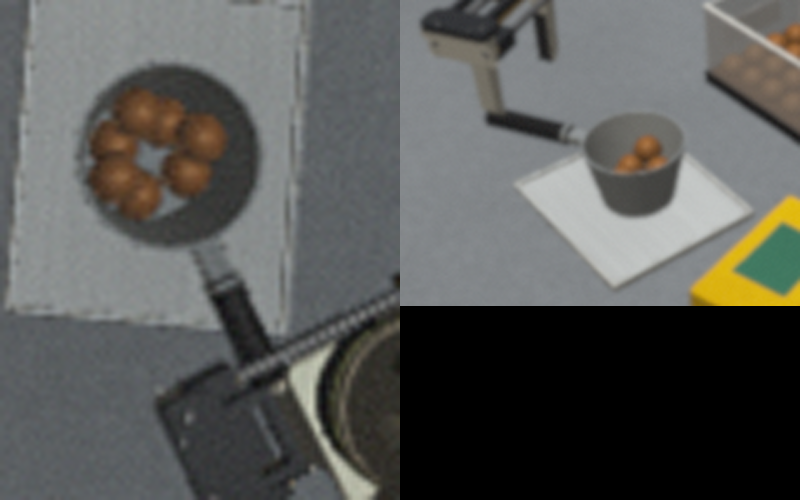

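The top crop shows the handle between the fingers: its axis passes about (250,340), cup at (168,155). The side crop agrees. I'll descend and grip.

Call:
play_rows([
  [[0,0,3,0,9.3],[0,0,6,0,9.3],[0,0,7.4,0,9.3],[0,0,7.4,0,4],[0,0,7.4,0,2]],
], force=20)

```text
clock: 3.22
tcp_pos: [0.4113, -0.306, 0.0476]
eef_rot: [-3.059, -0.717, -0.001]
ft_force: [0.1, 0.2, 0.2]
width: 0.905
gripper_force: 0.0
```

Call:
play_rows([
  [[0,0,0,0,1.5],[0,0,0,0,1],[0,0,0,0,0.5],[0,0,0,0,0],[0,0,0,0,0]],
], force=60)

```text
clock: 3.63
tcp_pos: [0.4113, -0.3058, 0.0473]
eef_rot: [3.058, 0.718, 0.001]
ft_force: [-0.1, 0.4, -0.4]
width: 0.55
gripper_force: 0.0
```

Call:
play_rows([
  [[0,0,0,0,0],[0,0,0,0,0],[0,0,-0.3,0,0],[0,0,-0.6,0,0],[0,0,-1,0,0]],
], force=60)

```text
clock: 4.05
tcp_pos: [0.4109, -0.3059, 0.0568]
eef_rot: [-3.059, -0.717, 0.0]
ft_force: [0.1, -0.3, -2.1]
width: 0.226
gripper_force: 59.9
```

Run:
```python
from h import *
s=st(); print(np.round(s['torque'],2)); c=capture('scene'); save(c,'lift.png',(150,200,300,300),5)
```

```text
4.05 [ 0.4109 -0.3059  0.0568] [ 0.9   0.44 -0.    0.44 -0.9  -0.   -0.    0.   -1.  ] F [ 0.1 -0.3 -2.1] w 0.226 g 59.9
[-0.05  0.19 -0.03]
```

View pics/lift.png

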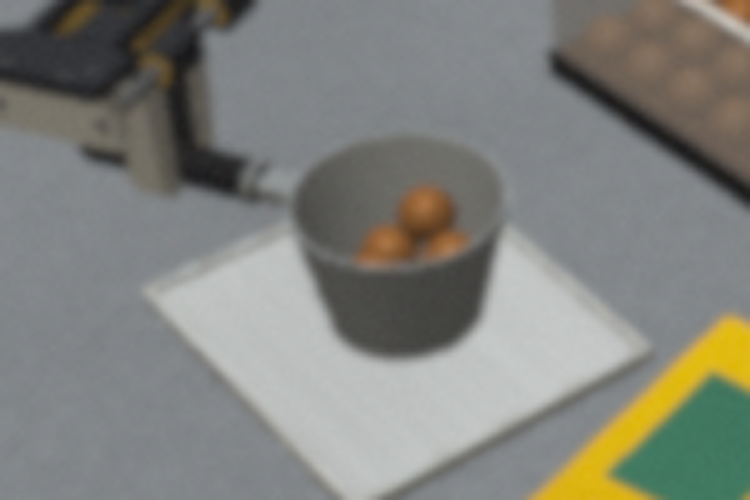

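Call:
play_rows([
  [[0,0,-0.5,0,0],[0,0,-1,0,0],[0,0,-1.5,0,0],[0,0,-2,0,0],[0,0,-2,0,0]],
])

```text
clock: 4.52
tcp_pos: [0.4113, -0.3059, 0.0776]
eef_rot: [3.058, 0.718, 0.001]
ft_force: [-0.0, 0.9, -2.9]
width: 0.225
gripper_force: 59.8
```

Run:
```python
from h import *
s=st(); print(np.round(s['torque'],2)); c=capture('scene'); save(c,'lift2.png',(150,190,300,300),5)
```

```text
4.52 [ 0.4113 -0.3059  0.0776] [ 0.9   0.44  0.    0.44 -0.9   0.    0.   -0.   -1.  ] F [-0.   0.9 -2.9] w 0.225 g 59.8
[-0.15  0.31 -0.01]
```

View pics/lift2.png

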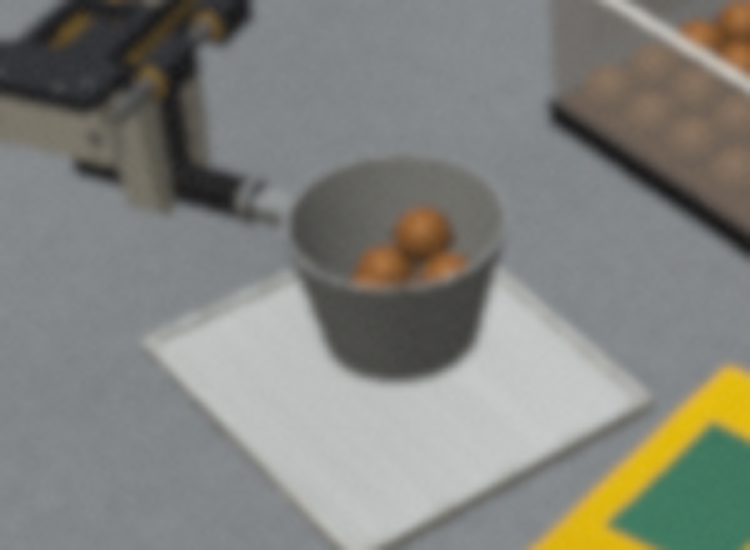

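Run:
```python
from h import *
plan([cur(),(.42,-.27,.20,26.4),(.425,-.15,.28,16),(.425,-.04,.28,6),(.426,.0135,.28,-1.9)])
```

```text
(0.42, -0.27, 0.2, 26.4) -> [  2.4  -2.8 -12.3   0. ]
(0.425, -0.15, 0.28, 16) -> [  5.8 -10.5  -8.   10.4]
(0.425, -0.04, 0.28, 6) -> [  3.  -10.6  -0.   10. ]
(0.426, 0.0135, 0.28, -1.9) -> [ 0.7 -5.3 -0.   7.9]
```

Call:
play_rows([
  [[0.3,-0.4,-2,0,0],[0.8,-0.9,-4.5,0,0],[1.3,-1.5,-7,0,0],[1.9,-2.2,-10,0,0],[2.4,-2.8,-12.3,0,0]],
])

```text
clock: 4.98
tcp_pos: [0.4198, -0.2696, 0.2011]
eef_rot: [-3.059, -0.717, 0.0]
ft_force: [0.9, -0.1, -2.2]
width: 0.221
gripper_force: 60.0
```

Call:
play_rows([
  [[1.1,-2,-1.7,2,0],[2.3,-4.1,-3.4,4,0],[3.5,-6.2,-5.1,6,0],[4.7,-8.4,-6.7,8,0],[5.8,-10.5,-8,10.4,0]],
])

```text
clock: 5.4
tcp_pos: [0.4249, -0.1489, 0.2803]
eef_rot: [-3.111, -0.435, 0.0]
ft_force: [0.0, 0.0, -3.0]
width: 0.224
gripper_force: 60.0
```

Call:
play_rows([
  [[0.6,-2.2,0,2,0],[1.2,-4.4,0,4,0],[1.8,-6.5,0,6,0],[2.4,-8.6,0,8,0],[3,-10.6,0,10,0]],
])

```text
clock: 5.82
tcp_pos: [0.4241, -0.0386, 0.2795]
eef_rot: [-3.137, -0.162, 0.001]
ft_force: [0.3, -0.4, -3.1]
width: 0.223
gripper_force: 60.0
```

Call:
play_rows([
  [[0.2,-1.8,0,2,0],[0.4,-3.4,0,4,0],[0.6,-4.5,0,6,0],[0.7,-5.3,0,7.9,0],[0.7,-5.3,0,7.9,0]],
])

```text
clock: 6.23
tcp_pos: [0.4258, 0.0152, 0.2793]
eef_rot: [-3.141, 0.05, 0.002]
ft_force: [0.7, 0.3, -2.4]
width: 0.225
gripper_force: 60.0
```

Run:
```python
from h import *
s=st(); print(np.round(s['torque'],2),np.round(s['joints'],2)); c=capture('scene'); save(c,'over_s.png',(170,90,390,260),1.8);c=capture('top'); save(c,'over_t.png',(250,160,450,330),1.8)
a=cv2.imread('pics/over_s.png');b=cv2.imread('pics/over_t.png'); cv2.imwrite('pics/over.png',np.hstack([a,b]))
```

```text
6.23 [0.4258 0.0152 0.2793] [ 1.   -0.03 -0.   -0.03 -1.   -0.   -0.    0.   -1.  ] F [ 0.7  0.3 -2.4] w 0.225 g 60.0
[0.06 0.45 0.04] [-1.02  0.25  1.08  2.21 -0.3   0.84 -1.35]
```

View pics/over.png

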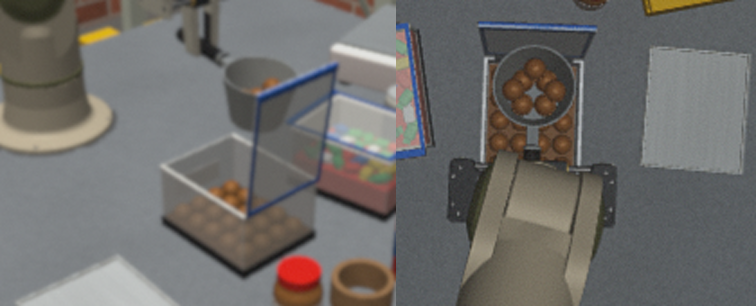

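Call:
play_rows([
  [[0,0,0.5,0,0],[0,0,1,0,0],[0,0,1.2,0,0]],
], force=45)

```text
clock: 6.58
tcp_pos: [0.4258, 0.0129, 0.2669]
eef_rot: [3.141, -0.053, -0.001]
ft_force: [-0.6, 0.2, -2.8]
width: 0.224
gripper_force: 45.0
```

```bash
cat >> h.py <<'E'
def cup(tag,grip=None):
    "cup dark-grey mask in scene view below the fingers: rays onto the vertical plane of the handle"
    c=capture('scene'); np.save('pics/%s.npy'%tag,c['img']); s=manip.state()
    print(round(s['clock'],2),'tcp',np.round(s['tcp_pos'],3),'F',np.round(s['ft_force'],1),'T',np.round(s['torque'],2),'g',round(float(s['gripper_force']),1),'w',round(s['width'],3))
    im=c['img'].astype(int); r0=np.load('scene0.npy').astype(int)
    x=Rot.from_rotvec(s['eef_rot']).as_matrix()[:,0]; n=np.array([-x[1],x[0],0]); g=np.array(s['tcp_pos'])+[0,0,manip.grip_point_offset]
    m=((np.abs(im-r0).sum(2)>40)&(im.max(2)-im.min(2)<22)).astype(np.uint8)
    m=cv2.morphologyEx(m,cv2.MORPH_OPEN,np.ones((3,3),np.uint8)); P=[]
    for v,u in np.argwhere(m):
        o,d=ray(c,u,v); q=o+d*((g-o)@n)/(d@n)-g; P.append([q@x,q[2]])
    P=np.array(P); k=(np.hypot(P[:,0],P[:,1])<.24)&((P[:,0]>.045)|(P[:,1]<-.045))
    P=P[k]; print('cup n',len(P),'centroid x,z',P.mean(0).round(3),'angle below',np.degrees(np.arctan2(-P[:,1].mean(),P[:,0].mean())).round(1),'ext',np.percentile(P,[3,97],axis=0).round(3).tolist())
E
python3 -c "
from h import *
cup('d0')"
```

```text
6.63 tcp [0.426 0.013 0.267] F [ 0.   0.3 -2.4] T [ 0.04  0.46 -0.01] g 45.0 w 0.226
cup n 1657 centroid x,z [0.099 0.015] angle below -8.8 ext [[0.047, -0.105], [0.171, 0.207]]
```

Call:
play_rows([
  [[0,0,0,0,0],[0,0,0,0,0],[0,0,0,0,0]],
], force=36)

```text
clock: 6.88
tcp_pos: [0.4264, 0.0132, 0.2677]
eef_rot: [3.141, -0.053, 0.0]
ft_force: [0.6, -0.1, -2.5]
width: 0.225
gripper_force: 36.0
```

```bash
sed -i 's/<.24)&(/<.24)\&(P[:,1]<.04)\&(/' h.py; python3 -c "
from h import *
cup('d1')"
```

```text
6.93 tcp [0.426 0.013 0.268] F [-0.8  0.1 -3.5] T [ 0.    0.42 -0.01] g 36.0 w 0.227
cup n 807 centroid x,z [ 0.083 -0.085] angle below 45.6 ext [[0.036, -0.147], [0.142, -0.017]]
```

Call:
play_rows([
  [[0,0,0,0,0],[0,0,0,0,0],[0,0,0,0,0]],
], force=29)

```text
clock: 7.18
tcp_pos: [0.4263, 0.0135, 0.2677]
eef_rot: [-3.141, 0.052, -0.0]
ft_force: [-0.6, -1.6, -2.4]
width: 0.233
gripper_force: 29.0
```

```bash
python3 -c "
from h import *
cup('d2')"
```

```text
7.23 tcp [0.426 0.014 0.268] F [-0.5  0.2 -2. ] T [ 0.03  0.38 -0.02] g 29.0 w 0.228
cup n 651 centroid x,z [ 0.058 -0.105] angle below 61.1 ext [[0.008, -0.17], [0.111, -0.036]]
```

Run:
```python
import numpy as np,cv2
a=[cv2.resize(np.load(f'pics/d{i}.npy')[80:250,170:370,::-1],None,fx=1.33,fy=1.33) for i in range(3)]
cv2.imwrite('pics/d.png',np.hstack(a))
```

```text
(no output)
```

View pics/d.png

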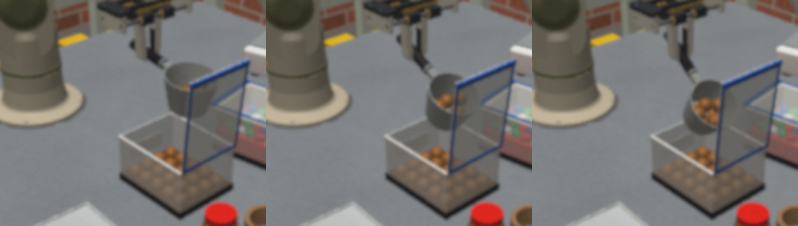

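Call:
play_rows([
  [[0.5,0,0,0,0],[1.0,0,0,0,0],[1.5,0,0,0,0],[2.0,0,0,0,0]],
], force=23)

```text
clock: 7.57
tcp_pos: [0.4471, 0.0128, 0.2677]
eef_rot: [3.141, -0.052, 0.001]
ft_force: [0.5, -0.2, -3.6]
width: 0.231
gripper_force: 23.0
```

```bash
python3 -c "
from h import *
cup('d3')"
```

```text
7.62 tcp [0.448 0.013 0.268] F [ 1.6  0.9 -2.1] T [0.02 0.06 0.03] g 23.0 w 0.232
cup n 641 centroid x,z [ 0.055 -0.106] angle below 62.8 ext [[0.005, -0.173], [0.123, -0.041]]
```

Call:
play_rows([
  [[0.5,0,0,0,0],[1.0,0,0,0,0],[1.0,0,0,0,0],[1.0,0,0,0,0]],
], force=17)

```text
clock: 7.95
tcp_pos: [0.4564, 0.0123, 0.2675]
eef_rot: [3.141, -0.052, -0.0]
ft_force: [0.5, -0.5, -2.9]
width: 0.231
gripper_force: 17.0
```

```bash
python3 -c "
from h import *
cup('d4')"
```

```text
8.0 tcp [0.456 0.012 0.268] F [-0.1 -0.6 -2. ] T [ 0.05  0.22 -0.04] g 17.0 w 0.233
cup n 647 centroid x,z [ 0.042 -0.113] angle below 69.6 ext [[-0.015, -0.184], [0.111, -0.049]]
```

Call:
play_rows([
  [[0,0,0,0,0],[0,0,0,0,0],[0,0,0,0,0],[0,0,0,0,0]],
], force=11)

```text
clock: 8.33
tcp_pos: [0.4561, 0.0125, 0.2677]
eef_rot: [-3.141, 0.052, -0.0]
ft_force: [0.1, 0.4, -2.5]
width: 0.232
gripper_force: 11.0
```

```bash
python3 -c "
from h import *
cup('d5')"
```

```text
8.38 tcp [0.456 0.012 0.268] F [-0.1 -0.2 -2.7] T [-0.    0.31 -0.02] g 11.0 w 0.236
cup n 592 centroid x,z [ 0.024 -0.115] angle below 78.4 ext [[-0.042, -0.19], [0.086, -0.049]]
```

Call:
play_rows([
  [[0,0,0,0,0],[0,0,0,0,0],[0,0,0,0,0],[0,0,0,0,0]],
], force=7)

```text
clock: 8.72
tcp_pos: [0.4563, 0.0125, 0.2676]
eef_rot: [3.141, -0.052, 0.0]
ft_force: [-0.1, -0.5, -3.4]
width: 0.233
gripper_force: 7.0
```

```bash
python3 -c "
from h import *
cup('d6')"
```

```text
8.77 tcp [0.456 0.012 0.268] F [ 0.6  0.2 -2.4] T [ 0.04  0.22 -0.  ] g 7.0 w 0.236
cup n 657 centroid x,z [ 0.025 -0.117] angle below 78.0 ext [[-0.047, -0.191], [0.086, -0.05]]
```

Call:
play_rows([
  [[0,0,0,0,0],[0,0,0,0,0],[0,0,0,0,0],[0,0,0,0,0]],
], force=5)

```text
clock: 9.1
tcp_pos: [0.4562, 0.0124, 0.2676]
eef_rot: [3.141, -0.052, 0.0]
ft_force: [-0.7, -0.1, -2.4]
width: 0.236
gripper_force: 5.0
```

Run:
```python
from h import *
cup('d7')
a=[cv2.resize(np.load(f'pics/d{i}.npy')[90:250,200:350,::-1],None,fx=1.7,fy=1.7) for i in (3,5,7)]
cv2.imwrite('pics/dd.png',np.hstack(a))
```

```text
9.15 tcp [0.456 0.012 0.268] F [ 0.2 -0.7 -2.7] T [0.   0.21 0.01] g 5.0 w 0.234
cup n 657 centroid x,z [ 0.018 -0.114] angle below 80.8 ext [[-0.06, -0.193], [0.082, -0.05]]
```

View pics/dd.png

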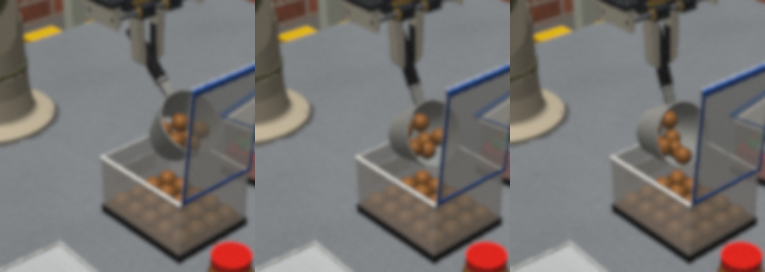

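Scoop is drooped to about 70° with all walnuts still inside. Next I lower it into the bin and press its lip against the far inner wall, to tip it past 90°.

Call:
play_rows([
  [[0,0,0.6,0,0],[0,0,1.3,0,0],[0,0,2,0,0],[0.5,0,2.5,0,0],[1.3,0,2.5,0,0]],
], force=7)

```text
clock: 9.57
tcp_pos: [0.4685, 0.0121, 0.2414]
eef_rot: [3.141, -0.052, -0.004]
ft_force: [-0.1, -0.5, -2.5]
width: 0.234
gripper_force: 7.0
```

Call:
play_rows([
  [[1.2,0,0,0,0],[2.4,0,0,0,0],[3.6,0,0,0,0],[4.8,0,0,0,0],[6,0,0,0,0]],
])

```text
clock: 9.98
tcp_pos: [0.5308, 0.0099, 0.2427]
eef_rot: [3.141, -0.052, 0.001]
ft_force: [0.4, 0.0, -1.5]
width: 0.233
gripper_force: 7.0
```

```bash
python3 -c "
from h import *
cup('e1')"
```

```text
10.03 tcp [0.533 0.01  0.243] F [ 2.3  1.2 -1.5] T [ 0.05  0.02 -0.01] g 7.0 w 0.233
cup n 524 centroid x,z [ 0.005 -0.113] angle below 87.7 ext [[-0.059, -0.191], [0.08, -0.052]]
```

Call:
play_rows([
  [[1,0,0,0,0],[2,0,0,0,0],[3,0,0,0,0],[4,0,0,0,0],[5,0,0,0,0]],
])

```text
clock: 10.45
tcp_pos: [0.5799, 0.0084, 0.2426]
eef_rot: [-3.141, 0.052, 0.001]
ft_force: [-0.6, 0.1, -2.6]
width: 0.239
gripper_force: 7.0
```

```bash
python3 -c "
from h import *
cup('e2')"
```

```text
10.5 tcp [0.582 0.009 0.243] F [ 2.1 -0.  -1. ] T [-0.01  0.3   0.06] g 7.0 w 0.235
cup n 502 centroid x,z [-0.037 -0.115] angle below 108.0 ext [[-0.099, -0.191], [0.041, -0.05]]
```

Call:
play_rows([
  [[0.7,0,0,0,0],[1.4,0,0,0,0],[1.4,0,0,0,0]],
])

```text
clock: 10.75
tcp_pos: [0.5945, 0.008, 0.2427]
eef_rot: [3.141, -0.051, 0.002]
ft_force: [0.3, -0.3, -1.6]
width: 0.228
gripper_force: 7.0
```

Call:
play_rows([
  [[0,0,0,0,0],[-0.5,0,0,0,0],[-1,0,0,0,0],[-1.5,0,0,0,0],[-2.2,0,0,0,0]],
], force=30)

```text
clock: 11.17
tcp_pos: [0.5705, 0.0087, 0.2428]
eef_rot: [-3.141, 0.052, -0.001]
ft_force: [-0.3, 0.4, -1.2]
width: 0.224
gripper_force: 30.0
```

Call:
play_rows([
  [[-1,0,0,0,0],[-2,0,0,0,0],[-3,0,0,0,0],[-4,0,0,0,0],[-5,0,0,0,0]],
])

```text
clock: 11.58
tcp_pos: [0.52, 0.0104, 0.2428]
eef_rot: [-3.141, 0.052, -0.0]
ft_force: [-0.1, -0.0, -1.3]
width: 0.225
gripper_force: 30.0
```

Call:
play_rows([
  [[-1,0,-1,0,0],[-1,0,-2,0,0],[-1,0,-3,0,0],[-1,0,-3,0,0],[-1,0,-3,0,0]],
])

```text
clock: 12.0
tcp_pos: [0.5122, 0.0109, 0.2734]
eef_rot: [-3.141, 0.051, -0.003]
ft_force: [0.4, -0.0, -0.8]
width: 0.225
gripper_force: 30.0
```

Run:
```python
from h import *
for i in range(3): cup('f%d'%i)
c=capture('top'); np.save('pics/ft.npy',c['img'])
im=np.load('pics/f2.npy'); g=manip.state()['tcp_pos']
sc=capture('scene')
for n,cc in(('scene',sc),('top',c)):
    i=cc['img']; h=cv2.cvtColor(i,cv2.COLOR_RGB2HSV); m=((h[:,:,0]<20)&(h[:,:,1]>110)&(h[:,:,2]>60)).astype(np.uint8)
    k,_,s,ce=cv2.connectedComponentsWithStats(m); print(n,'brown blobs',[(s[j,:5].tolist()) for j in range(1,k) if s[j,4]>12])
    print(' proj lip/floor-of-cup',proj(cc,[g+[0.0,0,-.10],g+[0,0,-.16]]).round(0).tolist())
```

```text
12.05 tcp [0.512 0.011 0.273] F [ 0.  -0.2 -1.5] T [-0.01  0.16 -0.03] g 30.0 w 0.224
cup n 993 centroid x,z [-0.035 -0.131] angle below 104.7 ext [[-0.112, -0.196], [0.022, -0.054]]
12.1 tcp [0.511 0.011 0.272] F [-0.2  0.8 -1.1] T [0.03 0.13 0.07] g 30.0 w 0.218
cup n 986 centroid x,z [-0.034 -0.131] angle below 104.6 ext [[-0.114, -0.196], [0.023, -0.054]]
12.15 tcp [0.511 0.011 0.272] F [ 0.4 -0.7 -1.6] T [0.03 0.08 0.02] g 30.0 w 0.222
cup n 983 centroid x,z [-0.034 -0.131] angle below 104.4 ext [[-0.114, -0.196], [0.023, -0.053]]
scene brown blobs [[0, 0, 81, 112, 7188], [106, 0, 18, 16, 209], [169, 0, 15, 6, 67], [358, 0, 26, 7, 117], [278, 2, 3, 8, 16], [343, 3, 28, 16, 290], [140, 5, 16, 15, 150], [74, 11, 19, 16, 171], [374, 10, 9, 12, 89], [278, 14, 5, 9, 43], [342, 17, 12, 12, 106], [267, 19, 8, 13, 66], [247, 21, 10, 15, 91], [357, 21, 24, 14, 232], [278, 27, 8, 9, 56], [348, 33, 14, 8, 64], [148, 47, 15, 14, 126], [116, 49, 17, 17, 192], [317, 53, 5, 8, 26], [87, 59, 16, 16, 157], [340, 58, 19, 15, 154], [363, 65, 4, 6, 15], [276, 68, 8, 4, 19], [370, 68, 9, 11, 75], [3
[... 643 characters left out ...]
 445], [549, 141, 49, 28, 675], [0, 150, 35, 21, 384], [635, 152, 5, 13, 41], [588, 158, 52, 83, 2826], [391, 177, 35, 46, 1051], [386, 184, 12, 11, 48], [287, 191, 20, 16, 176], [550, 191, 12, 13, 68], [323, 232, 26, 30, 662], [355, 234, 59, 34, 1067], [324, 274, 16, 5, 18]]
 proj lip/floor-of-cup [[303.0, 166.0], [303.0, 186.0]]
top brown blobs [[607, 13, 33, 84, 2041], [578, 14, 38, 85, 2066], [537, 16, 38, 71, 1901], [511, 35, 8, 7, 28], [504, 39, 8, 20, 110], [599, 100, 41, 99, 3346], [258, 113, 40, 33, 675], [310, 127, 29, 29, 172], [349, 139, 23, 24, 414], [560, 198, 14, 9, 30], [604, 262, 36, 11, 336], [628, 282, 12, 118, 1218]]
 proj lip/floor-of-cup [[326.0, 225.0], [325.0, 225.0]]
```

Run:
```python
from h import *
plan([cur(),(.505,.0,.31,-1.9),(.50,-.14,.31,10),(.595,-.228,.28,26.4),(.600,-.226,.205,26.4)])
```

```text
(0.505, 0.0, 0.31, -1.9) -> [-0.6  1.1 -3.8  0. ]
(0.5, -0.14, 0.31, 10) -> [ -0.   14.   -0.  -11.9]
(0.595, -0.228, 0.28, 26.4) -> [  7.8  10.3   3.  -16.4]
(0.6, -0.226, 0.205, 26.4) -> [ 0.5  0.   7.5 -0. ]
```

Call:
play_rows([
  [[-0.2,0.3,-1.2,0,0],[-0.4,0.7,-2.5,0,0],[-0.6,1.1,-3.8,0,0]],
])

```text
clock: 12.5
tcp_pos: [0.5046, -0.0011, 0.312]
eef_rot: [3.141, -0.053, -0.0]
ft_force: [-0.2, -0.7, -1.7]
width: 0.225
gripper_force: 30.0
```

Call:
play_rows([
  [[0,2,0,-2,0],[0,5,0,-5,0],[0,8.5,0,-8,0],[0,12,0,-11,0],[0,14,0,-11.9,0]],
])

```text
clock: 12.92
tcp_pos: [0.4996, -0.1444, 0.3128]
eef_rot: [3.128, 0.274, 0.004]
ft_force: [-0.3, 0.1, -1.5]
width: 0.224
gripper_force: 30.0
```

Run:
```python
from h import *
cup('g0'); c=capture('top'); f0=np.load('top0.npy'); i=c['img']
q=[proj(c,[[x,y,.06]])[0] for x,y in((.416,-.055),(.416,.08),(.597,-.06),(.597,.075))]; q=np.array(q); u0,v0=q.min(0).astype(int); u1,v1=q.max(0).astype(int); print(u0,v0,u1,v1)
def br(im):
    h=cv2.cvtColor(im,cv2.COLOR_RGB2HSV); return ((h[:,:,0]<20)&(h[:,:,1]>90)&(h[:,:,2]>60)).astype(np.uint8)
print('brown in bin before/after',br(f0)[v0:v1,u0:u1].sum(),br(i)[v0:v1,u0:u1].sum(),'scoop area before/after',br(f0)[200:245,395:445].sum(),br(i)[200:245,395:445].sum())
cv2.imwrite('pics/bin_after.png',cv2.resize(i[150:285,280:460,::-1],None,fx=4.4,fy=4.4,interpolation=cv2.INTER_CUBIC))
d=np.abs(i.astype(int)-f0).sum(2)[v0-3:v1+3,u0-3:u1+3]>70
k,_,s,ce=cv2.connectedComponentsWithStats(d.astype(np.uint8)); print([(s[j,4],ce[j].round().tolist()) for j in range(1,k) if s[j,4]>8])
```

```text
12.97 tcp [ 0.499 -0.147  0.313] F [-0.7 -3.2 -1. ] T [-0.28  0.12 -0.01] g 30.0 w 0.228
cup n 1157 centroid x,z [-0.03  -0.126] angle below 103.6 ext [[-0.104, -0.19], [0.035, -0.054]]
300 194 349 259
brown in bin before/after 2878 2895 scoop area before/after 426 0
[(np.int32(12), [30.0, 5.0]), (np.int32(9), [40.0, 6.0]), (np.int32(10), [11.0, 11.0])]
```

Call:
play_rows([
  [[1.2,1.6,0.3,-2.5,0],[3,4,1,-6,0],[5,6.6,1.8,-10.5,0],[7,9.3,2.5,-14.5,0],[7.8,10.3,3,-16.4,0]],
])

```text
clock: 13.43
tcp_pos: [0.5976, -0.23, 0.2812]
eef_rot: [3.055, 0.722, 0.002]
ft_force: [-0.5, 0.3, -0.9]
width: 0.221
gripper_force: 30.0
```

Call:
play_rows([
  [[0.2,0,2,0,0],[0.5,0,4,0,0],[0.5,0,6,0,0],[0.5,0,7.5,0,0],[0.5,0,7.5,0,0]],
])

```text
clock: 13.85
tcp_pos: [0.5986, -0.2239, 0.2037]
eef_rot: [-3.056, -0.718, 0.005]
ft_force: [-0.9, 0.8, -1.9]
width: 0.225
gripper_force: 30.0
```

Run:
```python
from h import *
for i in range(3): cup('g%d'%i)
print(cur())
```

```text
13.9 tcp [ 0.599 -0.225  0.205] F [ 0.5 -0.1 -1.4] T [-0.01  0.12  0.03] g 30.0 w 0.223
cup n 2102 centroid x,z [-0.065 -0.146] angle below 113.9 ext [[-0.171, -0.217], [0.007, -0.062]]
13.95 tcp [ 0.6   -0.225  0.206] F [ 0.2 -0.1 -0.7] T [-0.06  0.01 -0.03] g 30.0 w 0.22
cup n 2119 centroid x,z [-0.065 -0.146] angle below 113.8 ext [[-0.17, -0.217], [0.007, -0.062]]
14.0 tcp [ 0.6   -0.226  0.207] F [ 0.2  0.4 -1.9] T [-0.01  0.04 -0.04] g 30.0 w 0.221
cup n 2114 centroid x,z [-0.065 -0.146] angle below 113.9 ext [[-0.171, -0.217], [0.007, -0.061]]
[np.float64(0.6000372778777343), np.float64(-0.22556329959879495), np.float64(0.20707649855727123), np.float64(26.429010888627595)]
```

Call:
play_rows([
  [[0,0,2,0,0],[0,0,3.4,0,0],[-1,0,4.0,0,0],[-2,0,4.3,0,0],[-3,0,4.6,0,0]],
], force=7)

```text
clock: 14.42
tcp_pos: [0.5718, -0.2401, 0.1607]
eef_rot: [3.058, 0.717, 0.001]
ft_force: [-0.6, -0.0, -0.4]
width: 0.007
gripper_force: 0.0
```

Call:
play_rows([
  [[-1,0,0.1,0,0],[-2,0,0.2,0,0],[-3,0,0.2,0,0]],
])

```text
clock: 14.67
tcp_pos: [0.5446, -0.2533, 0.1582]
eef_rot: [3.058, 0.716, 0.001]
ft_force: [-0.7, 0.2, 0.3]
width: 0.003
gripper_force: 0.0
```

```bash
cat >> h.py <<'E'
def cuptop(tag):
    "extent of dark-grey cup along the handle direction in the top view, at z=.05"
    c=capture('top'); np.save('pics/%s.npy'%tag,c['img']); return c
E
python3 - <<'E'
from h import *
cup('k0'); c=capture('scene')
# brown anywhere on the tray side?
i=c['img'].astype(int); s=manip.state(); g=np.array(s['tcp_pos'])+[0,0,.0188]
x=Rot.from_rotvec(s['eef_rot']).as_matrix()[:,0]; n=np.array([-x[1],x[0],0])
u,v=proj(c,[g])[0]; print(u,v)
m=((i.max(2)<105)&(i.max(2)-i.min(2)<25)).astype(np.uint8); m[:int(v)+5]=0; 
k,l,st_,ce=cv2.connectedComponentsWithStats(cv2.morphologyEx(m,cv2.MORPH_OPEN,np.ones((3,3),np.uint8)))
for j in range(1,k):
    if st_[j,4]>150: 
        o,d=ray(c,*ce[j]); q=o+d*((g-o)@n)/(d@n)-g; print(st_[j].tolist(),ce[j].round(),'plane',(q@x).round(3),q[2].round(3))
cv2.imwrite('pics/k0.png',cv2.resize(c['img'][120:320,140:400,::-1],None,fx=3,fy=3))
E
```

```text
14.72 tcp [ 0.543 -0.254  0.158] F [-2.2 -1.1 -0.6] T [-0.11  0.32 -0.01] g 0.0 w 0.005
cup n 2394 centroid x,z [-0.053 -0.124] angle below 113.1 ext [[-0.177, -0.189], [0.037, -0.058]]
230.08554253907715 209.16139145478783
[262, 214, 83, 31, 852] [309. 228.] plane 0.191 -0.005
[323, 214, 317, 186, 3881] [487. 286.] plane 0.58 -0.059
[183, 226, 43, 36, 864] [208. 246.] plane -0.072 -0.126
[145, 237, 35, 13, 283] [161. 243.] plane -0.208 -0.153
[47, 300, 68, 100, 2710] [ 80. 366.] plane -0.652 -0.821
```

The scoop slipped out of the light grip. I'll raise the arm clear, then look at both views in one picture.

Call:
play_rows([
  [[0,0,-3,0,0],[0,0,-7,0,0],[-3,0,-11,0,0],[-7,0,-14,0,0],[-11,0,-14,0,0]],
])

```text
clock: 15.18
tcp_pos: [0.4597, -0.2969, 0.2989]
eef_rot: [3.054, 0.722, 0.007]
ft_force: [-0.4, -1.2, 0.7]
width: 0.007
gripper_force: 0.0
```

Call:
play_rows([
  [[-3,3,0,0,5],[-4,7,0,0,9.3],[-4,10,0,0,9.3],[-4,10,0,0,9.3],[-4,10,0,0,9.3]],
])

```text
clock: 15.6
tcp_pos: [0.4664, -0.4048, 0.2952]
eef_rot: [3.059, 0.715, -0.001]
ft_force: [-0.4, 0.4, -0.6]
width: 0.314
gripper_force: 0.0
```

Run:
```python
from h import *
st(); t=capture('top')['img']; s=capture('scene')['img']; np.save('t1.npy',t); np.save('s1.npy',s)
a=cv2.resize(t[165:295,285:455,::-1],(510,390),interpolation=cv2.INTER_CUBIC)
b=cv2.resize(s[205:310,110:320,::-1],(420,210),interpolation=cv2.INTER_CUBIC)
e=cv2.resize(s[150:250,250:350,::-1],(290,290),interpolation=cv2.INTER_CUBIC)
o=np.zeros((600,800,3),np.uint8); o[:390,:510]=a; o[390:,:420]=b; o[:290,510:]=e; cv2.imwrite('pics/last.png',o)
```

```text
15.6 [ 0.4664 -0.4048  0.2952] [ 0.9   0.44 -0.    0.44 -0.9   0.   -0.   -0.   -1.  ] F [-0.4  0.4 -0.6] w 0.314 g 0.0
```

View pics/last.png

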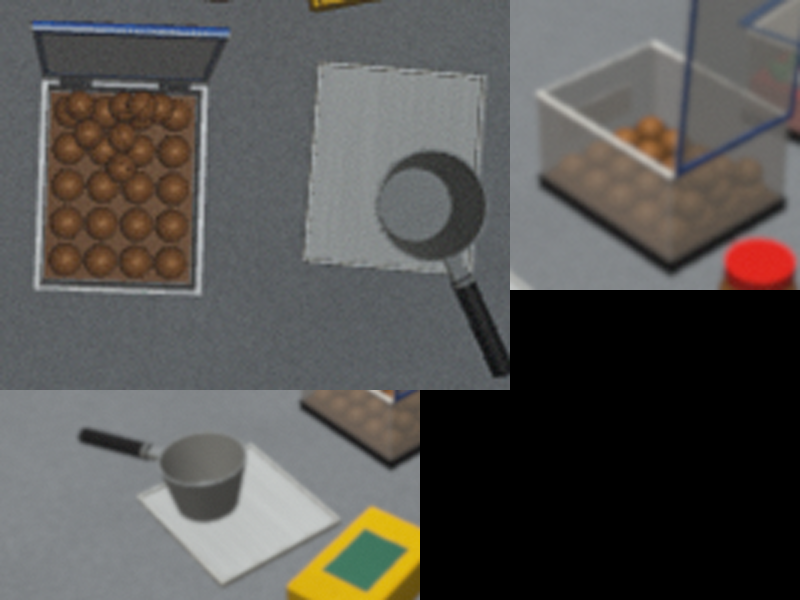

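The scoop stands upright and empty with its rim centre at about (432,205) in the top crop. All seven loose walnuts lie at the far end of the bin, around (70–170,105–165). The scoop is off-centre, so I'll measure it and shift it by the handle.

Run:
```python
from h import *
c=capture('top'); im=c['img']; V=cv2.cvtColor(im,cv2.COLOR_RGB2HSV)[:,:,2]
f=lambda x,y:(285+x/3-.3,165+y/3-.3)
rc=onz(c,*f(432,205),.078); print('rim',rc,'l/r',onz(c,*f(378,205),.078)[:2],onz(c,*f(486,205),.078)[:2])
m=np.zeros_like(V); m[255:295,432:462]=(V[255:295,432:462]<50)*255
h=max(cv2.findContours(m,0,cv2.CHAIN_APPROX_NONE)[0],key=cv2.contourArea); r=np.array([onz(c,*p[0],.066)[:2] for p in h])
vx,vy,_,_=cv2.fitLine(r.astype(np.float32),2,0,.01,.01).ravel(); d=np.array([vx,vy])*np.sign(vx); p=(r-r.mean(0))@d
print('handle',cv2.contourArea(h),'dir',np.degrees(np.arctan2(d[1],d[0])),'mid',r.mean(0)+d*(p.min()+p.max())/2,'len',np.ptp(p))
hm=r.mean(0)+d*(p.min()+p.max())/2; print('cup from handle',hm+.125*d)
y=np.radians(-3.5); R=np.array([[np.cos(y),np.sin(y)],[-np.sin(y),np.cos(y)]])
for q in(rc[:2],hm+.125*d): print('in tray',R@(q-[.5264,-.2628]))
a=np.degrees(np.arctan2(d[1],d[0]))
plan([cur(),(hm[0],hm[1],.12,a),(hm[0],hm[1],.046,a)])
```

```text
rim [ 0.49102415 -0.2808573   0.078     ] l/r [ 0.49081324 -0.22983674] [ 0.4912164  -0.33212687]
handle 186.5 dir 24.576147 mid [ 0.37254176 -0.33356256] len 0.09085004301331712
cup from handle [ 0.48621793 -0.28157478]
in tray [-0.03420749 -0.02018326]
in tray [-0.03896095 -0.02119282]
(np.float64(0.3725417572988759), np.float64(-0.3335625603382089), 0.12, np.float32(24.576147)) -> [ -5.3 -10.3  17.5   1.9]
(np.float64(0.3725417572988759), np.float64(-0.3335625603382089), 0.046, np.float32(24.576147)) -> [ 0.   0.   7.4 -0. ]
```

Run:
```python
from h import *
plan([cur(),(.55,-.27,.40,12),(.66,-.11,.40,0),(.68,.005,.39,-2),(.68,.005,.272,-2)])
print()
H=np.array([.601,.111]); y0=.008
P=[(.68,.005,.272,-2)]
for f in (92,80,68,56,44,32,20,8,0):
    t=np.radians(f); p=H+.17*np.array([-np.cos(t),np.sin(t)])+.004*np.array([np.sin(t),np.cos(t)]); P.append((round(p[0]+.009,4),y0-.034*(p[0]-.601),round(p[1],4),-2))
plan(P)
```

```text
(0.55, -0.27, 0.4, 12) -> [ 13.4  -8.1 -10.5  14.4]
(0.66, -0.11, 0.4, 0) -> [ 14.1 -13.4  -0.   12. ]
(0.68, 0.005, 0.39, -2) -> [  2.  -11.5   1.    2. ]
(0.68, 0.005, 0.272, -2) -> [ 0.  -0.  11.8  0. ]

(np.float64(0.6199), np.float64(0.007662363756584948), np.float64(0.2808), -2) -> [-6.  -0.1 -0.9  0. ]
(np.float64(0.5844), np.float64(0.008869752612505196), np.float64(0.2791), -2) -> [-3.6  0.   0.2  0. ]
(np.float64(0.55), np.float64(0.01003912910572289), np.float64(0.2701), -2) -> [-3.4  0.   0.9  0. ]
(np.float64(0.5183), np.float64(0.011119385872193435), np.float64(0.2542), -2) -> [-3.2  0.   1.6  0. ]
(np.float64(0.4905), np.float64(0.012063310507574983), np.float64(0.232), -2) -> [-2.8  0.   2.2  0. ]
(np.float64(0.468), np.float64(0.012829648975848425), np.float64(0.2045), -2) -> [-2.3  0.   2.8  0. ]
(np.float64(0.4516), np.float64(0.01338490860865026), np.float64(0.1729), -2) -> [-1.6  0.   3.2  0. ]
(np.float64(0.4422), np.float64(0.013704821895595711), np.float64(0.1386), -2) -> [-0.9  0.   3.4  0. ]
(np.float64(0.44), np.float64(0.013780000000000002), np.float64(0.115), -2) -> [-0.2  0.   2.4  0. ]
```

Call:
play_rows([
  [[1,-0.6,-3,3,0],[4,-2.4,-5.5,6,0],[7,-4.2,-8,9,0],[10.2,-6.2,-9.5,12,0],[13.4,-8.1,-10.5,14.4,0]],
], force=20)

```text
clock: 16.17
tcp_pos: [0.5508, -0.2692, 0.4026]
eef_rot: [-3.125, -0.325, -0.004]
ft_force: [0.7, -0.5, 0.2]
width: 0.187
gripper_force: 0.0
```

Call:
play_rows([
  [[2.8,-2.7,0,2.4,0],[5.6,-5.4,0,4.8,0],[8.4,-8,0,7.2,0],[11.3,-10.7,0,9.6,0],[14.1,-13.4,0,12,0]],
])

```text
clock: 16.58
tcp_pos: [0.6608, -0.1074, 0.4006]
eef_rot: [-3.14, 0.0, -0.0]
ft_force: [0.5, -0.6, -0.4]
width: 0.006
gripper_force: 0.0
```

Call:
play_rows([
  [[0.6,-3,0,0.5,0],[1.2,-6,0,1,0],[1.7,-9,0.3,1.5,0],[2,-11.5,1,2,0],[2,-11.5,1,2,0]],
])

```text
clock: 17.0
tcp_pos: [0.6804, 0.013, 0.3881]
eef_rot: [-3.138, 0.04, 0.004]
ft_force: [-0.0, 1.4, -0.7]
width: 0.004
gripper_force: 0.0
```

```bash
python3 -c "
from h import *
s=st(); print(cur(), np.round(s['joints'],2))"
```

```text
17.0 [0.6804 0.013  0.3881] [ 1.   -0.03 -0.   -0.03 -1.   -0.   -0.    0.   -1.  ] F [-0.   1.4 -0.7] w 0.004 g 0.0
[np.float64(0.6804088597019938), np.float64(0.012983726800934764), np.float64(0.3881304639651301), np.float64(-1.4644398215249133)] [-0.65  0.55  0.95  1.53 -0.46  1.3  -1.25]
```

Call:
play_rows([
  [[0,0,3.5,0,0],[0,0,7,0,0],[0,0,10,0,0],[0,0,11.7,0,0],[-1,0,11.7,0,0]],
])

```text
clock: 17.42
tcp_pos: [0.6686, 0.0063, 0.2694]
eef_rot: [3.141, -0.052, -0.009]
ft_force: [-0.5, 0.6, 0.1]
width: 0.007
gripper_force: 0.0
```

Call:
play_rows([
  [[-2,0,-0.3,0,0],[-3.5,0,-0.6,0,0],[-5,0,-0.9,0,0],[-6.2,0,-0.9,0,0],[-7.4,0,-0.8,0,0]],
])

```text
clock: 17.83
tcp_pos: [0.5956, 0.007, 0.2834]
eef_rot: [-3.14, 0.054, -0.004]
ft_force: [0.9, -0.2, 0.3]
width: 0.004
gripper_force: 0.6
```

```bash
cat >> h.py <<'E'
def lip():
    "blue lip blobs of the walnut lid in the top view -> x on circle about hinge -> lid angle"
    c=capture('top'); h=cv2.cvtColor(c['img'],cv2.COLOR_RGB2HSV); m=((abs(h[:,:,0].astype(int)-112)<12)&(h[:,:,1]>130)&(h[:,:,2]>60)).astype(np.uint8); m[:,:285]=0; m[:,375:]=0; m[:150]=0; m[290:]=0
    v,u=np.nonzero(m)
    if len(v)<8: print('few blue',len(v)); return
    k,l,s,ce=cv2.connectedComponentsWithStats(m); print('blue',[(s[j,:5].tolist()) for j in range(1,k) if s[j,4]>6])
    for vv in (np.percentile(v,5),np.percentile(v,95)):
        e=min((abs(onz(c,np.median(u),vv,.113+.202*np.sin(a))[0]-(.601-.202*np.cos(a))),a) for a in np.linspace(-.05,1.95,400)); print('row',vv,'angle',round(e[1],3),'err',round(e[0],4))
E
python3 -c "
from h import *
st(); lip()"
```

```text
17.83 [0.5956 0.007  0.2834] [ 1.   -0.03  0.   -0.03 -1.   -0.    0.    0.   -1.  ] F [ 0.9 -0.2  0.3] w 0.004 g 0.6
few blue 0
```

Call:
play_rows([
  [[-1.5,0,0.3,0,0],[-3,0,0.8,0,0],[-4.6,0,1.3,0,0],[-6.2,0,2,0,0],[-7.8,0,2.9,0,0]],
])

```text
clock: 18.3
tcp_pos: [0.5184, 0.0097, 0.2536]
eef_rot: [-3.14, 0.054, -0.004]
ft_force: [0.7, 0.2, -1.3]
width: 0.006
gripper_force: 0.6
```

Call:
play_rows([
  [[-1,0,0.7,0,0],[-2,0,1.5,0,0],[-2.8,0,2.2,0,0],[-3.9,0,3.5,0,0],[-5,0,5,0,0]],
])

```text
clock: 18.72
tcp_pos: [0.4688, 0.0116, 0.203]
eef_rot: [-3.14, 0.054, -0.004]
ft_force: [0.8, 0.5, -0.4]
width: 0.005
gripper_force: 0.4
```

Run:
```python
from h import *
st(); c=capture('scene'); h=cv2.cvtColor(c['img'],cv2.COLOR_RGB2HSV)
f=np.load('s1.npy'); 
for n,i in(('before',f),('now',c['img'])):
    h=cv2.cvtColor(i,cv2.COLOR_RGB2HSV); m=((abs(h[:,:,0].astype(int)-112)<12)&(h[:,:,1]>110)).astype(np.uint8); m[:,:230]=0;m[:,425:]=0;m[:90]=0;m[225:]=0
    k,_,s,_=cv2.connectedComponentsWithStats(m); print(n,[s[j].tolist() for j in range(1,k) if s[j,4]>10])
t=lambda a:np.array([[.601-.202*np.cos(a),y,.113+.202*np.sin(a)] for y in(-.065,.085)])
for a in(1.7,.8,.6,.5,.4,0): print(a,proj(c,t(a)).round().tolist())
```

```text
18.72 [0.4688 0.0116 0.203 ] [ 1.   -0.03  0.   -0.03 -1.   -0.    0.    0.   -1.  ] F [ 0.8  0.5 -0.4] w 0.005 g 0.4
before [[314, 126, 43, 21, 137], [387, 158, 24, 21, 53], [390, 221, 15, 4, 36]]
now [[299, 133, 7, 4, 19], [263, 140, 23, 13, 84], [330, 140, 27, 19, 78], [387, 158, 24, 21, 52], [280, 173, 15, 20, 30], [305, 186, 41, 22, 113], [390, 221, 15, 4, 36]]
1.7 [[315.0, 142.0], [358.0, 123.0]]
0.8 [[268.0, 140.0], [310.0, 123.0]]
0.6 [[261.0, 147.0], [303.0, 130.0]]
0.5 [[259.0, 152.0], [300.0, 134.0]]
0.4 [[257.0, 157.0], [298.0, 139.0]]
0 [[255.0, 180.0], [295.0, 162.0]]
```

The lid follows: its lip runs from (263,153) to (306,133), which is about 0.55 rad. I'll press it on shut.

Call:
play_rows([
  [[-1,0,1.5,0,0],[-1.7,0,3,0,0],[-2.2,0,4.7,0,0],[-2.6,0,6.4,0,0],[-2.8,0,7.8,0,0]],
])

```text
clock: 19.18
tcp_pos: [0.4406, 0.0127, 0.1242]
eef_rot: [-3.14, 0.054, -0.001]
ft_force: [0.6, 0.4, 0.7]
width: 0.003
gripper_force: 0.3
```

Call:
play_rows([
  [[0,0,0.4,0,0],[0,0,0.7,0,0],[0,0,0.9,0,0],[0,0,1.0,0,0]],
])

```text
clock: 19.52
tcp_pos: [0.4412, 0.0124, 0.115]
eef_rot: [-3.14, 0.055, -0.002]
ft_force: [-4.5, -0.1, 24.4]
width: 0.004
gripper_force: 11.9
```

```bash
cat >> h.py <<'E'
def lipscene():
    c=capture('scene'); h=cv2.cvtColor(c['img'],cv2.COLOR_RGB2HSV); m=((abs(h[:,:,0].astype(int)-112)<12)&(h[:,:,1]>110)).astype(np.uint8); m[:,:230]=0;m[:,425:]=0;m[:90]=0;m[225:]=0
    k,_,s,_=cv2.connectedComponentsWithStats(m); print([s[j].tolist() for j in range(1,k) if s[j,4]>10])
    for a in(.2,.1,.04,0): print(a,proj(c,[[.601-.202*np.cos(a),y,.115+.202*np.sin(a)] for y in(-.065,.085)]).round(1).tolist())
E
python3 -c "
from h import *
st(); lipscene()"
```

```text
19.52 [0.4412 0.0124 0.115 ] [ 1.   -0.03  0.   -0.03 -1.   -0.    0.    0.   -1.  ] F [-4.5 -0.1 24.4] w 0.004 g 11.9
[[330, 140, 27, 19, 80], [387, 158, 24, 21, 54], [293, 161, 5, 3, 12], [257, 168, 23, 13, 61], [306, 186, 39, 22, 75], [390, 221, 14, 4, 35]]
0.2 [[255.2, 167.1], [295.4, 149.3]]
0.1 [[254.8, 173.0], [294.7, 155.0]]
0.04 [[254.9, 176.7], [294.5, 158.6]]
0 [[255.0, 179.2], [294.5, 160.9]]
```

Call:
play_rows([
  [[0,0,-0.3,0,0],[0,0,-1.5,0,0],[0,0,-4,0,0],[0,0,-8,0,0],[0,0,-12,0,0]],
])

```text
clock: 19.98
tcp_pos: [0.4398, 0.0116, 0.2358]
eef_rot: [3.139, -0.057, -0.003]
ft_force: [0.4, 0.4, 0.1]
width: 0.008
gripper_force: 0.0
```

Call:
play_rows([
  [[-1,3,-2,0,0],[0,7,-4,0,0],[2,11,-6,0,0],[3,14,-6,0,0],[3,14,-6,0,0]],
])

```text
clock: 20.4
tcp_pos: [0.4675, -0.1373, 0.2977]
eef_rot: [3.137, -0.069, 0.012]
ft_force: [1.0, -0.4, 0.3]
width: 0.006
gripper_force: 0.0
```

Run:
```python
from h import *
st(); lipscene()
c=capture('top'); im=c['img']; t1=np.load('t1.npy'); t0=np.load('top0.npy')
d=lambda a,b,x0,y0,x1,y1: int((np.abs(a.astype(int)-b)[y0:y1,x0:x1].sum(2)>70).sum())
print('scoop area vs t1',d(im,t1,375,180,450,290),'packs vs start',d(im,t0,130,100,450,172),'left',d(im,t0,130,172,282,260))
s=capture('scene')['img']; s1=np.load('s1.npy'); print('scene scoop',d(s,s1,140,220,290,300))
hs=cv2.cvtColor(im,cv2.COLOR_RGB2HSV); m=((abs(hs[:,:,0].astype(int)-112)<12)&(hs[:,:,1]>110)).astype(np.uint8); m[:,:285]=0;m[:,365:]=0;m[:150]=0;m[290:]=0
v,u=np.nonzero(m); print('top blue',len(v),u.min(),u.max(),v.min(),v.max(),'lip x at z .119',onz(c,u.mean(),v.max(),.119)[:2])
```

```text
20.4 [ 0.4675 -0.1373  0.2977] [ 1.   -0.04  0.01 -0.04 -1.    0.    0.01 -0.   -1.  ] F [ 1.  -0.4  0.3] w 0.006 g 0.0
[[330, 140, 27, 19, 80], [387, 158, 24, 21, 53], [257, 161, 41, 20, 109], [306, 186, 39, 22, 74], [390, 221, 15, 4, 37]]
0.2 [[255.2, 167.1], [295.4, 149.3]]
0.1 [[254.8, 173.0], [294.7, 155.0]]
0.04 [[254.9, 176.7], [294.5, 158.6]]
0 [[255.0, 179.2], [294.5, 160.9]]
scoop area vs t1 2573 packs vs start 0 left 0
scene scoop 0
top blue 655 296 353 191 267 lip x at z .119 [0.3989569  0.00967997]
```

Call:
play_rows([
  [[0,0,0,0,0],[0,0,0,0,0],[0,0,0,0,0]],
])

```text
clock: 20.8
tcp_pos: [0.4655, -0.1269, 0.2941]
eef_rot: [-3.141, 0.05, 0.001]
ft_force: [-0.1, -0.3, 0.0]
width: 0.004
gripper_force: 0.0
```

```bash
python3 -c "
from station import manip
print(manip.hand_in())"
```

```text
the job is handed in; nothing more can be done
None
```

The job is handed in (no verdict came back): by my last checks all seven walnuts are in the bin, its lid is shut, and the other goods and sweets bin are unmoved; the empty scoop stands upright on its tray, about 36 mm and 21 mm off centre, after slipping from the grip as I set it down.

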